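Plug, key and press the cover panel of a vacuum degassing station

TASK

Get the degassing station ready for pump-down: set the two green plugs from the rack into the two open ports of its cover panel, one after the other, until their flanges sit on the panel. Then turn the black quarter-turn fastener clockwise until its yellow slot lines up with the red marks, and after that push the panel down onto its frame, compressing the gasket fully, and finish while still holding it pressed down with the gripper. Leave the black spare plug and everything else on the bench where they are.

Things in the scene. Friction and masses are not known exactly. Their poses are not given: they have to be found in the camera images.
- station: Grey housing fixed to the bench, foot 190 x 300 mm, body 150 (x) x 260 (y) mm and 70 mm high, hollow, black gasket on its rim, covered by an aluminium panel. Origin: centre of its underside on the bench; z up, y along the long side.
- panel_mid (a point): Centre of the top face of the cover panel (aluminium plate 160 x 270 x 14 mm, axes parallel to the station's), 90 mm above the bench while the panel is up. Two red marks, 34 x 6 mm, are painted on the panel either side of the fastener along the station's x axis.
- panel (a joint): How far the panel is pressed down, m: 0 = up (riding on its sprung gasket), 0.006 = fully down on the frame. It goes straight down, needs 3 to 4 N to start and 10 to 11 N to reach the bottom, and comes back up when let go. It can be pushed down anywhere on the panel or by the fastener. With the fastener out of line a tongue under the panel stops it after 1 mm.
- port0 (a point): Mouth of one round port through the panel, 19 mm diameter, open below, at the panel's top face, 95 mm from the panel's centre towards station +y. Either green plug fits. The point moves down with the panel.
- port1 (a point): Mouth of the other port, the same, 95 mm from the panel's centre towards station -y.
- fastener (a joint): Angle of the quarter-turn fastener, rad, growing clockwise seen from above. At 0 its wing and yellow slot lie along the station's y axis; at 1.571 along the station's x axis, in line with the red marks. Starts at 0.1 to 0.6, stops at -0.1 and 1.95, no detent, turns with about 0.05 N m and stays where left.
- fastener_grip (a point): Top of the fastener's wing, on its turning axis, in the middle of the panel, 31 mm above the panel's face. Black base disc of 52 mm diameter, 5 mm high, on the panel; above it a flat wing 46 mm long, 12 mm thick, 26 mm high, to be pinched across its thickness. A yellow slot line runs along the wing's top. The point's y axis runs along the wing.
- rack: White rack block fixed to the bench, 190 (x) x 60 (y) x 40 mm high, three 19 mm bores through it at x = -60, 0 and +60 mm. Holds the two green plugs and the black spare in any order. Origin: centre of its underside, z up.
- plug_a: Green plug, 30 g: stem 16 mm diameter, 26 mm long below the flange, foot tapered; flange 32 mm diameter, 4 mm thick; above it a round grip 20 mm diameter, from 4 to 26 mm. Origin: centre of the flange's underside, z up. Starts upright in the rack, the origin 40 mm above the bench. Fully in, the flange lies on the panel and the origin is at the port's point.
- plug_b: A second green plug, the same as plug_a.
- spare_plug: Black spare plug with a red disc on top, the same shape, in the rack. Leave it there.
- ink_blue: White ink bottle with blue cap, 52 mm diameter, 100 mm high, standing left of the station. Origin: centre of its underside. Leave alone.
- ink_red: White ink bottle with red cap, 48 mm diameter, 85 mm high, standing on the right beyond the rack. Origin: centre of its underside. Leave alone.
- beaker: Glass beaker 70 mm diameter, 80 mm high, standing left of the station. Origin: centre of its underside. Leave alone.
- dish: Small white dish 70 mm diameter, 20 mm high, beyond the rack, at the back. Origin: centre of its underside. Leave alone.
- wrench: Steel wrench 140 mm long lying on the right. Origin: underside below its middle. Leave alone.
- syringe: Plastic syringe about 130 mm long, barrel 18 mm, lying left of the station between beaker and ink bottle. Origin: underside below the barrel. Leave alone.
Not all that is in view belongs to the job. Leave any blue or pink look-alike of the plug_a alone.

How it is judged:
By the outcome, as a careful person would: the job done as asked, in the order asked, and still so for the second after the job is handed in, while the arm keeps its last pose, push and grip.
It also fails if it takes over 61 s, if anything falls off the work surface, if the arm or the gripper's body presses on something with over 40 N, if the wrist force passes 120 N, or if a joint passes its speed limit or range.

ROBOT

A 6-joint arm with a two-finger parallel gripper is mounted at the origin on the work surface. World frame = base frame: x ahead of the robot, y to its left, z up, the work surface at z = 0. Lengths are in m, angles in degrees, forces in N, time in s.
With the tool pointing down it reaches from about 0.4 to 0.825 m from the base axis. Payload 7 kg.
Tool frame: the origin (TCP) lies at the very end of the fingers, on their centre line; the grasp point (between the pads) lies hold_point_z behind it (hold_point_z is the distance from the TCP to the grasp point, in m); z points along the fingers, y is the line along which they close (so a half turn about z gives the same grasp; the last joint's range is limited). The gripper opens to 88 mm and grips with 3 to 60 N. Pads are 19 mm wide; open, the fingers measure 130 mm over their backs; the gripper's body (78 mm by 193 mm) begins 47 mm behind the grasp point.
Start: joints at [-54.998, 20.546, 0.682, 0, -70.136, -16.507], TCP at [0.214, -0.64, 0.19] pointing down, gripper open.
Joint ranges: [-176.03, 176.03], [-82.01, 121.73], [-58.28, 71.71], [-173.87, 95.51], [-174.79, -0.11], [-173.66, 173.66]. Speed limits (degrees/s): [136.94, 136.94, 172.46, 180, 180, 180].

INTERFACE

Orientations are given as [roll, pitch, yaw] about the fixed x, y, z axes, in that order (R = Rz(yaw) Ry(pitch) Rx(roll)).
In Python, from plant import get_obs, snapshot, close_job, hold_point_z gives the robot as it stands.
- The arm moves only by the tool play_rows, never from a script. Its argument "commands" is a list that holds one entry, the list of rows, each a list of 7 numbers: the shift along the tool's x, y, z in cm, then the turn, a rotation vector about the tool's x, y, z in degrees, then the opening, from 0 (shut) to 1 (fully open). In form: [[[x, y, z, ax, ay, az, fingers], ...]]. A call has 1 to 20 rows; each row is the pose to reach, as a shift and turn from the pose commanded when the call began, along the tool's axes at that moment; what a row does not reach only later rows make up. A row lasts 1/12 s, in which the tool goes at most 41.7 mm and 7.16 degrees, less where a joint would pass 70% of its speed; a pose out of reach is approached as far as the arm can. A call with a gripper value outside its range is refused whole. The fingers move at their own pace and stop on an object; the grip force is fixed at half the most. Time passes only in rows, so rows that repeat a pose let the fingers close. It gives the time, the measured TCP pose, the force, the opening and the grip force at its end, in the units of the state.
- get_obs(): the state, without advancing time (a new reading comes with each control period).
- snapshot(name): name is "scene" or "top"; returns a dict with "frame" (480x640x3 uint8, red, green, blue), "camera_matrix" (3x3 intrinsics, pixels), "origin" and "attitude" of the camera in the world. Camera axes: x right, y down, z forward; pixel columns grow to the right and rows downward; lengths in m; the calibration is good to about 2 mm. A picture is of the moment at which its call begins. There is no depth.
- close_job(): hands the job in; it is judged then, once.
The state is a dict: "clock": time; "joint_pos": joint angles; "qvel": joint speeds; "tau": joint torques, N m; "tool_pos": TCP position; "orientation": TCP orientation; "force": force on the tool from outside, world axes, zero at the start; "moment": the same for the moment, N m; "opening": finger opening in m; "gripper_force": force on a finger pad.
Only numpy, scipy, OpenCV 4.12 (cv2) and the standard library are available. Lean on these libraries where they do the work, as an engineer would, in place of code of your own. Each camera call takes 0.05 s, during which the arm holds its last target. There are 200 camera calls.

## Working session

There is one attempt and no reset: what is moved stays moved. The work goes in short steps, Python scripts to look and compute and a tool call to move; the robot and the scene stay as the last step left them, time stands still between calls to the robot, and variables do not carry over. Pictures are saved under pics/ and viewed, at most 10 in all, crops included, and the job is handed in when it is done.

Besides the shell and the picture viewer there is one more tool, called after ">>>" in YAML: its name, and indented under it one key for each argument. play_rows: Moves the arm, as the interface text tells. Its arguments: {"type":"object","properties":{"commands":{"type":"array","items":{"type":"array","items":{"type":"array","items":{"type":"number"}}}}},"required":["commands"]}

```bash
mkdir -p pics; ls; python3 - <<'E'
from plant import *
import cv2
print(get_obs(), hold_point_z)
for n in("scene","top"):
    s=snapshot(n); cv2.imwrite(f"pics/{n}0.png",s["frame"][:,:,::-1]); print(n,s["camera_matrix"],s["origin"],s["attitude"])
E
```

```text
pics
{'clock': 0.0, 'joint_pos': array([-5.49983925e+01,  2.05909133e+01,  6.34828764e-01, -1.93648202e-02,
       -7.01380603e+01, -1.65088883e+01]), 'qvel': array([-0.06668767, -0.00253906, -0.0489759 , -0.01644089, -0.05577978,
        0.12705253]), 'tau': array([-9.45727516e-04, -5.82717741e+01,  2.93057048e+01,  6.99700758e+00,
        6.83663209e-03, -1.48757731e-04]), 'tool_pos': array([ 0.21390907, -0.63962558,  0.18923904]), 'orientation': array([ 1.79904563e+02, -9.30118365e-03, -1.61513867e+02]), 'force': array([0.05514484, 0.60853511, 0.22292143]), 'moment': array([0.02510775, 0.06722794, 0.01966311]), 'gripper_force': 0.0, 'opening': 0.08758277692346024} 0.0188
scene [[520.71784107   0.         322.45549691]
 [  0.         520.71784107 245.56985713]
 [  0.           0.           1.        ]] [ 1.33836831 -0.60866675  0.84107455] [-127.33274764    0.57226944   52.40867519]
top [[447.89135249   0.         317.09950772]
 [  0.         447.89135249 235.63638738]
 [  0.           0.           1.        ]] [ 0.49729462 -0.03473713  1.21483801] [-177.20241897    1.13035023  -89.00906404]
```

View pics/scene0.png

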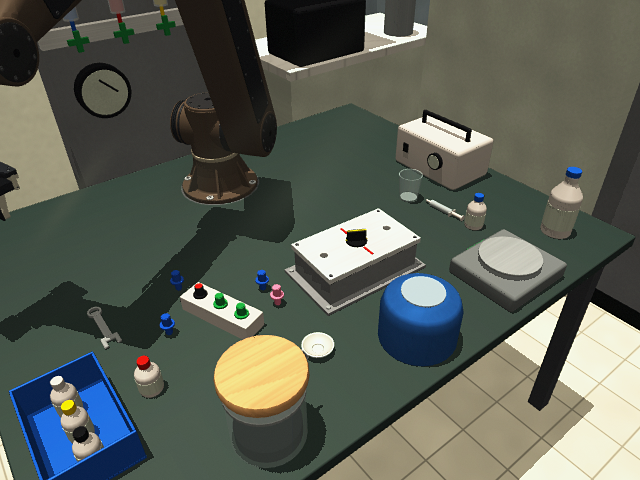

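View pics/top0.png

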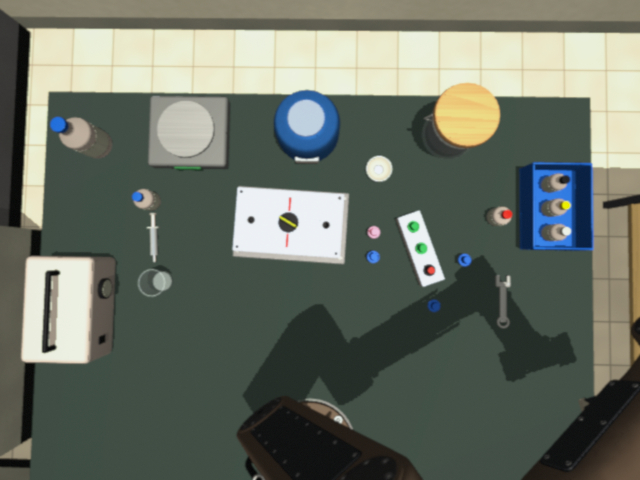

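The top view shows the panel at (291,225), its ports at about (251,220) and (326,225), and the fastener at (288,222). Candidates in the top view are green (414,227) and (422,248), red-topped black (430,270), pink (374,231), and blue (373,256), (464,259), (433,306). Only the two green ones in the white rack fit the description. I'll confirm that in enlarged crops.

```bash
python3 - <<'E'
import cv2,numpy as np
t=cv2.imread("pics/top0.png");s=cv2.imread("pics/scene0.png")
def c(i,x,y,w,h,k): return cv2.resize(i[y:y+h,x:x+w],None,fx=k,fy=k,interpolation=cv2.INTER_CUBIC)
cv2.imwrite("pics/crop_top.png",c(t,225,180,130,90,6))      # origin 225,180 x6
a=c(t,390,200,62,95,6); b=c(s,170,265,70,95,6)
cv2.imwrite("pics/crop_rack.png",np.hstack([a,c(s,175,270,70,95,6)]))
cv2.imwrite("pics/crop_sc.png",c(s,280,200,150,110,5))
E
```

```text
(no output)
```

View pics/crop_top.png

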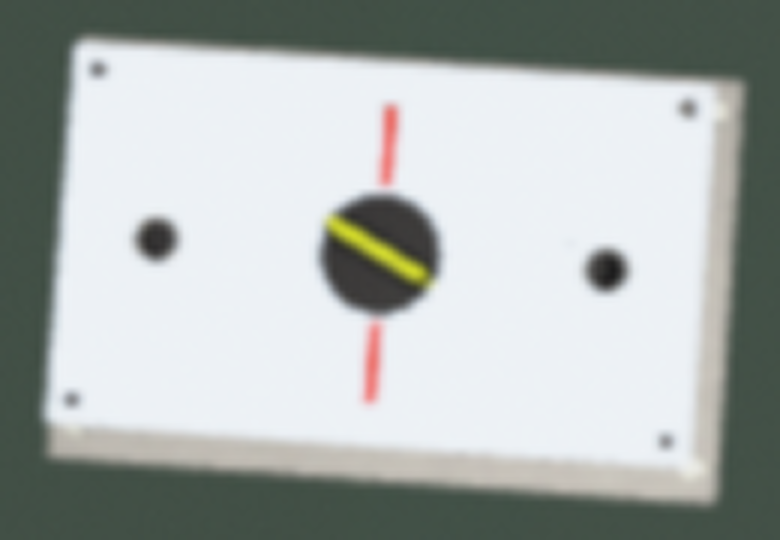

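View pics/crop_rack.png

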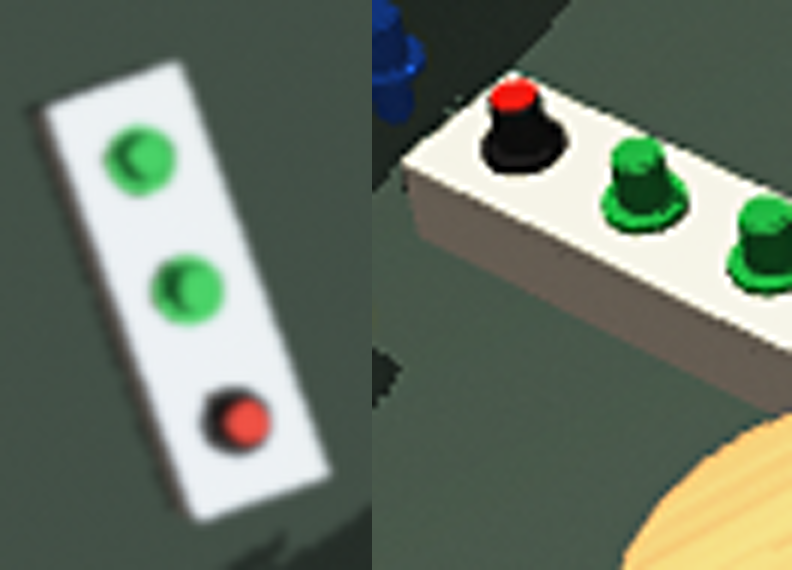

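View pics/crop_sc.png

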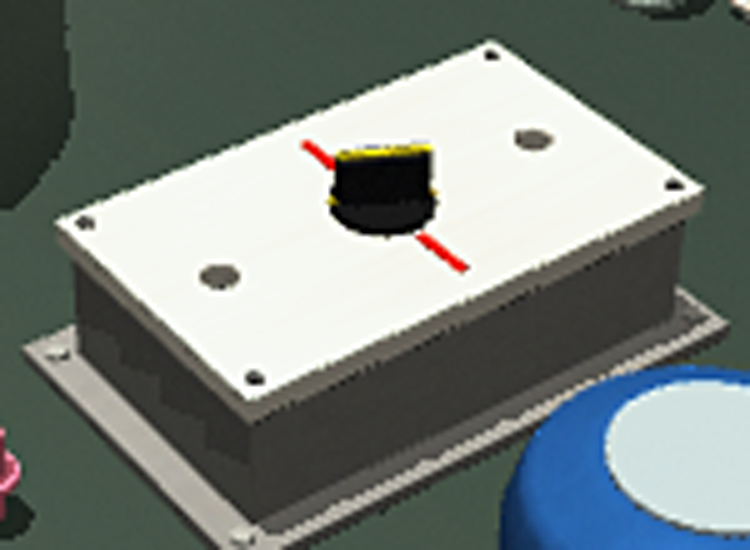

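The crops confirm two green plugs in the white rack, at the end and middle bores, with the black red-topped spare in the third bore. They also show the ports, the panel screws, and the wing with its yellow slot. Next I'll triangulate.

```bash
cat > geo.py <<'E'
import numpy as np, cv2
from scipy.spatial.transform import Rotation as R
CAM={"scene":([[520.71784107,0,322.45549691],[0,520.71784107,245.56985713],[0,0,1]],[1.33836831,-0.60866675,0.84107455],[-127.33274764,0.57226944,52.40867519]),
"top":([[447.89135249,0,317.09950772],[0,447.89135249,235.63638738],[0,0,1]],[0.49729462,-0.03473713,1.21483801],[-177.20241897,1.13035023,-89.00906404])}
def P(n):
    K,o,a=map(np.array,CAM[n]); Rt=R.from_euler("xyz",a,degrees=True).as_matrix().T
    return K@np.c_[Rt,-Rt@o]
def tri(t,s): 
    X=cv2.triangulatePoints(P("top"),P("scene"),np.array(t,float).T,np.array(s,float).T); return (X[:3]/X[3]).T
def proj(n,X):
    q=np.c_[X,np.ones(len(X))]@P(n).T; return q[:,:2]/q[:,2:]
def ray(n,px,z): # intersect with height z
    K,o,a=map(np.array,CAM[n]); d=R.from_euler("xyz",a,degrees=True).as_matrix()@np.linalg.solve(K,[*px,1]); return o+d*(z-o[2])/d[2]
def uc(p,x0,y0,k): return (np.array(p,float)+.5)/k-.5+[x0,y0]
E
python3 - <<'E'
from geo import *
np.set_printoptions(precision=4,suppress=True)
names=["scr++","scr+-","scr-+","scr--","port0","port1","w1","w2"]
T=uc([(98,69),(687,108),(71,399),(666,441),(156,239),(606,270),(330,222),(428,280)],225,180,6)
S=uc([(674,185),(255,378),(491,55),(85,222),(533,139),(220,277),(430,150),(335,155)],280,200,5)
X=tri(T,S)
for n,x,t,s in zip(names,X,T,S): print(n,x,ray("top",t,.09 if n[0]!='w' else .121)[:2],ray("scene",s,.09 if n[0]!='w' else .121)[:2],np.linalg.norm(proj("top",x[None])-t),)
T=uc([(150,155),(198,290),(247,422)],390,200,6)
S=uc([(398,212),(266,152),(142,95)],175,270,6)
X=tri(T,S)
for x,t,s in zip(X,T,S): print("plug",x,ray("top",t,.066)[:2],ray("scene",s,.066)[:2],np.linalg.norm(proj("top",x[None])-t))
# flanges z=.044, rack corners z=.04 from top
for p in [(140,160),(187,290),(235,420)]: print("flange",ray("top",uc(p,390,200,6),.043)[:2])
for p in [(45,106),(180,62),(331,473),(200,522)]: print("rackc",ray("top",uc(p,390,200,6),.04)[:2])
for p in [(391,106),(386,184),(377,322),(370,401)]: print("red",ray("top",uc(p,225,180,6),.09)[:2])
E
```

```text
scr++ [0.6622 0.1841 0.0888] [0.6618 0.1836] [0.6634 0.183 ] 0.13816496281838456
scr+- [ 0.6492 -0.0651  0.089 ] [ 0.6489 -0.0654] [ 0.6503 -0.0657] 0.13619491552562712
scr-+ [0.5224 0.1919 0.0887] [0.5222 0.1914] [0.5239 0.1907] 0.12406858940716564
scr-- [ 0.5091 -0.0583  0.0892] [ 0.5088 -0.0587] [ 0.5102 -0.0586] 0.20759218405079663
port0 [0.5906 0.1579 0.0879] [0.5902 0.1572] [0.5928 0.156 ] 0.1488219283997222
port1 [ 0.5806 -0.032   0.0871] [ 0.5801 -0.0325] [ 0.5837 -0.0338] 0.23106835007075727
w1 [0.5966 0.0819 0.1182] [0.5957 0.0807] [0.5998 0.08  ] 0.46191112035652615
w2 [0.5737 0.0415 0.1203] [0.5726 0.0401] [0.575  0.0421] 0.7205435234460656
plug [ 0.5841 -0.2595  0.0645] [ 0.5833 -0.2603] [ 0.5861 -0.2595] 0.46848114543072056
plug [ 0.5264 -0.2809  0.064 ] [ 0.5261 -0.281 ] [ 0.5289 -0.2814] 0.25098225153830495
plug [ 0.4705 -0.3022  0.0644] [ 0.4704 -0.302 ] [ 0.4724 -0.3027] 0.09181183782130867
flange [ 0.5828 -0.2605]
flange [ 0.5266 -0.2812]
flange [ 0.4706 -0.3022]
rackc [ 0.606  -0.2195]
rackc [ 0.6262 -0.2781]
rackc [ 0.4484 -0.3444]
rackc [ 0.4262 -0.288 ]
red [0.6479 0.0592]
red [0.6149 0.0607]
red [0.5567 0.0633]
red [0.5235 0.0655]
```

```bash
cat > mv.py <<'E'
import sys, numpy as np
# python3 mv.py x y z yaw -> X Y Z YAW : shift (cm) in tool axes and az (deg)
a=np.array(sys.argv[1:9],float); d=a[4:7]-a[:3]; c,s=np.cos(np.radians(a[3])),np.sin(np.radians(a[3]))
print(np.round([100*(c*d[0]+s*d[1]),100*(s*d[0]-c*d[1]),-100*d[2],0,0,-(a[7]-a[3])],2))
E
python3 mv.py .214 -.64 .19 -161.5  .584 -.260 .12 -160
```

```text
[-47.15  24.3    7.     0.     0.    -1.5 ]
```

>>> play_rows:
  commands:
    - [[-47.15,24.3,7,0,0,-1.5,1],[-47.15,24.3,7,0,0,-1.5,1],[-47.15,24.3,7,0,0,-1.5,1],[-47.15,24.3,7,0,0,-1.5,1],[-47.15,24.3,7,0,0,-1.5,1],[-47.15,24.3,7,0,0,-1.5,1],[-47.15,24.3,7,0,0,-1.5,1],[-47.15,24.3,7,0,0,-1.5,1],[-47.15,24.3,7,0,0,-1.5,1],[-47.15,24.3,7,0,0,-1.5,1],[-47.15,24.3,7,0,0,-1.5,1],[-47.15,24.3,7,0,0,-1.5,1],[-47.15,24.3,7,0,0,-1.5,1],[-47.15,24.3,7,0,0,-1.5,1],[-47.15,24.3,7,0,0,-1.5,1],[-47.15,24.3,7,0,0,-1.5,1],[-47.15,24.3,7,0,0,-1.5,1]]

```text
clock: 1.52
tool_pos: [0.5834, -0.2607, 0.1201]
orientation: [180.0, -0.0, -160.0]
force: [0.8, 0.6, -0.3]
opening: 0.0875
gripper_force: 0.0
```

>>> play_rows:
  commands:
    - [[0,0,3.5,0,0,0,0.6],[0,0,6.5,0,0,0,0.6],[0,0,7.3,0,0,0,0.5],[0,0,7.3,0,0,0,0.5],[0,0,7.3,0,0,0,0],[0,0,7.3,0,0,0,0],[0,0,7.3,0,0,0,0],[0,0,7.3,0,0,0,0],[0,0,7.3,0,0,0,0],[0,0,7.3,0,0,0,0],[0,0,7.3,0,0,0,0],[0,0,7.3,0,0,0,0]]

```text
clock: 2.52
tool_pos: [0.5842, -0.26, 0.0473]
orientation: [-180.0, 0.0, -160.0]
force: [-0.7, -0.1, 0.5]
opening: 0.0132
gripper_force: 0.0
```

```bash
python3 - <<'E'
from plant import *
import cv2,numpy as np
print(get_obs()["opening"],get_obs()["gripper_force"])
a=snapshot("scene")["frame"][:,:,::-1]; b=snapshot("top")["frame"][:,:,::-1]
c=lambda i,x,y:cv2.resize(i[y:y+140,x:x+100],None,fx=4,fy=4,interpolation=cv2.INTER_CUBIC)
cv2.imwrite("pics/g1.png",np.hstack([c(a,170,230),c(b,370,180)]))
E
```

```text
0.013244996866186982 0.0
```

View pics/g1.png

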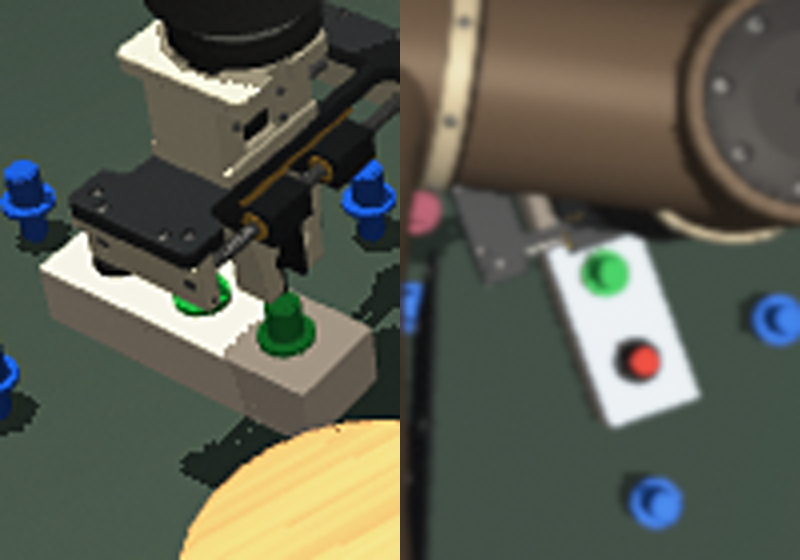

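```bash
python3 - <<'E'
from geo import *
np.set_printoptions(precision=4,suppress=True)
for p in [(205,310),(270,300),(237,305)]: print(ray("scene",uc(p,170,230,4),.047))
print(uc((285,300),170,230,4),uc((285,320),170,230,4))
x=.5842;y=-.26
print((proj("scene",np.array([[x,y,.047],[x,y,.11],[x,y,.2],[x-.0342,y+.094,.11],[x+.0342,y-.094,.11]]))-[170,230])*4)
E
```

```text
[ 0.5465 -0.289   0.047 ]
[ 0.5617 -0.257   0.047 ]
[ 0.5539 -0.2733  0.047 ]
[240.875 304.625] [240.875 309.625]
[[284.8143 323.6741]
 [272.2058 237.0171]
 [252.5776 102.1146]
 [388.3752 133.8408]
 [140.8449 353.6856]]
```

```bash
python3 - <<'E'
from plant import *
import cv2,numpy as np
a=np.ascontiguousarray(snapshot("scene")["frame"][:,:,::-1])
cv2.imwrite("pics/g2.png",cv2.resize(a[250:325,180:280],None,fx=8,fy=8,interpolation=cv2.INTER_CUBIC))
E
```

```text
(no output)
```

View pics/g2.png

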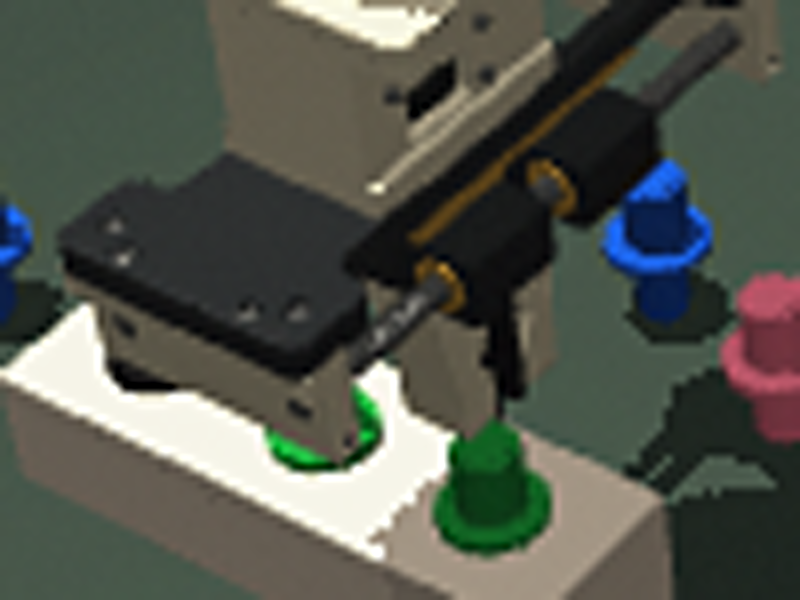

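```bash
python3 - <<'E'
from geo import *
np.set_printoptions(precision=1,suppress=True)
x=.5842;y=-.26
tx=np.array([-.94,-.342,0]);ty=np.array([-.342,.94,0]);o=np.array([x,y,0])
for z in(.114,.16):
  Q=np.array([o+a*.039*tx+b*.0965*ty+[0,0,z] for a,b in((1,1),(-1,1),(1,-1),(-1,-1))])
  print(z,"top crop\n",(proj("top",Q)-[370,180])*4+[400,0],"\ng2\n",(proj("scene",Q)-[180,250])*8)
E
```

```text
0.114 top crop
 [[465.8 286.1]
 [423.4 166. ]
 [764.1 183.3]
 [720.6  63.5]] 
g2
 [[577.   57. ]
 [802.3 151. ]
 [ 92.1 468.2]
 [330.  588. ]]
0.16 top crop
 [[476.3 285. ]
 [432.1 159.7]
 [787.7 177.7]
 [742.2  52.8]] 
g2
 [[561.5 -74.4]
 [792.   17.9]
 [ 61.3 331.3]
 [304.9 449.9]]
```

The top-view body outline agrees in x and y. In the scene view, though, the fingertips are about 45 mm higher than reported: the tips look to be near z 0.09, above the untouched plug. I'll open the gripper, descend 25 mm and look again.

>>> play_rows:
  commands:
    - [[0,0,0,0,0,0,0.55],[0,0,0,0,0,0,0.55],[0,0,0,0,0,0,0.55],[0,0,0,0,0,0,0.55],[0,0,0,0,0,0,0.55],[0,0,1,0,0,0,0.55],[0,0,2,0,0,0,0.55],[0,0,2.5,0,0,0,0.55],[0,0,2.5,0,0,0,0.55]]

```text
clock: 3.42
tool_pos: [0.5826, -0.2598, 0.0198]
orientation: [179.9, -0.2, -160.0]
force: [-0.3, -0.0, -1.4]
opening: 0.048
gripper_force: 0.0
```

```bash
python3 - <<'E'
from plant import *
from geo import proj
import cv2,numpy as np
o=get_obs();print(o["tool_pos"],o["opening"],o["force"])
s=snapshot("scene")
a=np.ascontiguousarray(s["frame"][:,:,::-1])
cv2.imwrite("pics/g3.png",cv2.resize(a[255:330,190:290],None,fx=8,fy=8,interpolation=cv2.INTER_CUBIC))
E
```

```text
[ 0.5825787  -0.25978981  0.01978135] 0.04796896431835766 [-0.29657159 -0.01623134 -1.35528823]
```

View pics/g3.png

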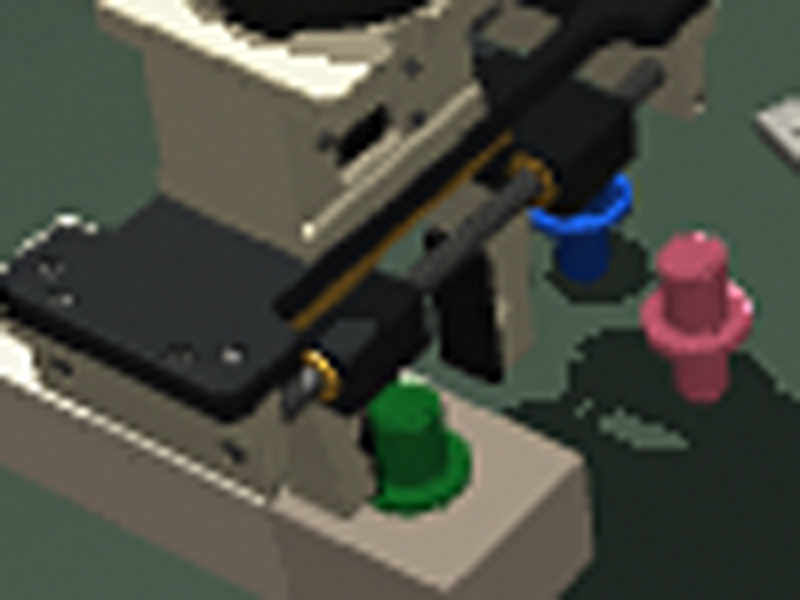

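The pads now straddle the plug. By the image their tips are at about z 0.058, so the true tip is about 38 mm above the reported TCP. I'll go down 8 mm more and close.

>>> play_rows:
  commands:
    - [[0,0,0.4,0,0,0,0.55],[0,0,0.8,0,0,0,0.55],[0,0,0.8,0,0,0,0],[0,0,0.8,0,0,0,0],[0,0,0.8,0,0,0,0],[0,0,0.8,0,0,0,0],[0,0,0.8,0,0,0,0],[0,0,0.8,0,0,0,0],[0,0,0.8,0,0,0,0],[0,0,0.8,0,0,0,0]]

```text
clock: 4.3
tool_pos: [0.5843, -0.2601, 0.0144]
orientation: [-180.0, 0.0, -160.0]
force: [-0.9, -0.6, 1.9]
opening: 0.0191
gripper_force: 30.0
```

```bash
python3 mv.py .584 -.26 .014 -160 .581 -.0321 .119 -120
```

```text
[ -7.51  21.52 -10.5    0.     0.   -40.  ]
```

>>> play_rows:
  commands:
    - [[0,0,-2,0,0,0,0],[0,0,-6,0,0,0,0],[0,0,-10.5,0,0,0,0],[-7.51,21.52,-10.5,0,0,-40,0],[-7.51,21.52,-10.5,0,0,-40,0],[-7.51,21.52,-10.5,0,0,-40,0],[-7.51,21.52,-10.5,0,0,-40,0],[-7.51,21.52,-10.5,0,0,-40,0],[-7.51,21.52,-10.5,0,0,-40,0],[-7.51,21.52,-10.5,0,0,-40,0],[-7.51,21.52,-10.5,0,0,-40,0],[-7.51,21.52,-10.5,0,0,-40,0],[-7.51,21.52,-10.5,0,0,-40,0]]

```text
clock: 5.38
tool_pos: [0.581, -0.033, 0.119]
orientation: [180.0, -0.0, -120.1]
force: [-0.2, -0.5, 0.4]
opening: 0.0191
gripper_force: 30.0
```

```bash
cat > green.py <<'E'
from plant import *
from geo import *
o=get_obs();print(o["tool_pos"],o["orientation"],o["opening"],o["force"])
for n in("scene","top"):
    f=snapshot(n)["frame"]; cv2.imwrite(f"pics/{n}_{int(o['clock']*100)}.png",f[:,:,::-1])
    r,g,b=[f[...,i].astype(int) for i in range(3)]
    m=((g>1.7*r)&(g>1.7*b)&(g>50)).astype(np.uint8)
    k,l,st,c=cv2.connectedComponentsWithStats(m)
    for i in range(1,k):
        if st[i,4]>15: print(n,st[i],c[i])
E
python3 green.py
```

```text
[ 0.58100778 -0.03301004  0.11903501] [ 1.79986847e+02 -1.50408469e-02 -1.20104402e+02] 0.019052041512870318 [-0.17650643 -0.50418821  0.42486881]
scene [196   8  18  20 164] [204.45121951  17.82926829]
scene [156  15  19  21 180] [165.66666667  24.87777778]
scene [114  22  20  22 201] [123.60199005  32.58706468]
scene [  0  26  11  15 103] [ 3.82524272 34.70873786]
scene [ 67  30  23  23 226] [77.91150442 40.92920354]
scene [317 232  10  15  61] [321.73770492 239.42622951]
scene [213 293  14  16 156] [219.58333333 300.82692308]
top [175 167  26   3  44] [187.63636364 167.88636364]
top [416 243  10  10  77] [420.62337662 247.93506494]
```

```bash
ls pics | tail -3; python3 - <<'E'
from geo import *
import glob
f=cv2.imread(sorted(glob.glob("pics/scene_5*.png"))[-1])[:,:,::-1].astype(int)
r,g,b=[f[...,i] for i in range(3)]
m=(g>1.35*r)&(g>1.35*b)&(g>25)
for y in range(226,264): print(y,"".join("#" if m[y,x] else ("." if f[y,x].sum()>450 else ("o" if f[y,x].sum()<120 else " ")) for x in range(305,345)))
x,y,rep=.581,-.0325,.119
for dz in (0,.004,.026): print(dz)
z0=rep+.026
for z,rad in((z0-.026,.006),(z0-.018,.008),(z0,.016),(z0+.004,.016),(z0+.026,.01)):
  a=np.linspace(0,6.28,60); p=proj("scene",np.c_[x+rad*np.cos(a),y+rad*np.sin(a),0*a+z]); print(z,p.min(0).round(1),p.max(0).round(1))
E
```

```text
scene_538.png
top0.png
top_538.png
226          ooo                            
227          ooo                            
228                                         
229                                         
230                             ....   .    
231                           ............  
232             ###           ............. 
233             ###           ..............
234             ###           ..............
235         ...####           ..............
236     ....... ###           ............  
237   ..........####       ##...   .........
238 .......... . ########### ......... .....
239 ............. ########............ .....
240 ...............#######............ .....
241 ...............#######..................
242 ...............#######..................
243 ...............#######..................
244 ............... ######..................
245 ................##### ..................
246 ................ ### ...................
247 .......... .............................
248 ........................................
249 .......... .............................
250 ........................................
251 ........... ............................
252 ...........  ...........................
253 .............. .       .................
254 ...............         ................
255 ...............        .................
256 ...............        .................
257 ...............       ..................
258  .......................................
259   ......................................
260    .....................................
261     ....................................
262      ...................................
263       ..................................
0
0.004
0.026
0.119 [320.6 242.7] [325.8 245.9]
0.127 [319.7 239.4] [326.7 243.6]
0.145 [316. 231.] [330.2 239.4]
0.149 [316.  229.6] [330.2 237.9]
0.17099999999999999 [318.5 223.2] [327.5 228.3]
```

>>> play_rows:
  commands:
    - [[0,0,1.2,0,0,0,0],[0,0,2.2,0,0,0,0],[0,0,2.6,0,0,0,0],[0,0,3.0,0,0,0,0],[0,0,3.4,0,0,0,0],[0,0,3.8,0,0,0,0],[0,0,3.8,0,0,0,0]]

```text
clock: 6.07
tool_pos: [0.5807, -0.0323, 0.0804]
orientation: [180.0, -0.0, -120.0]
force: [-0.2, -0.4, 0.0]
opening: 0.0185
gripper_force: 30.0
```

>>> play_rows:
  commands:
    - [[0,0,0.5,0,0,0,0],[0,0,1.0,0,0,0,0],[0,0,1.3,0,0,0,0],[0,0,1.5,0,0,0,0],[0,0,1.6,0,0,0,0],[0,0,1.6,0,0,0,0]]

```text
clock: 6.57
tool_pos: [0.581, -0.0322, 0.0649]
orientation: [180.0, -0.0, -120.0]
force: [-0.6, -0.1, -0.3]
opening: 0.0189
gripper_force: 30.0
```

>>> play_rows:
  commands:
    - [[0,0,0.1,0,0,0,0],[0,0,0.1,0,0,0,0],[0,0,0.15,0,0,0,0],[0,0,0.15,0,0,0,0]]

```text
clock: 6.9
tool_pos: [0.5814, -0.0322, 0.0642]
orientation: [-180.0, 0.0, -120.0]
force: [-1.4, 0.7, 3.3]
opening: 0.0188
gripper_force: 30.0
```

>>> play_rows:
  commands:
    - [[0,0,0,0,0,0,0.5],[0,0,0,0,0,0,0.5],[0,0,0,0,0,0,0.5],[0,0,0,0,0,0,0.5],[0,0,-1,0,0,0,0.5],[0,0,-4,0,0,0,0.5],[0,0,-6.5,0,0,0,0.5],[0,0,-6.5,0,0,0,0.5]]

```text
clock: 7.57
tool_pos: [0.5845, -0.0321, 0.1347]
orientation: [-179.6, 0.3, -119.9]
force: [0.0, 0.2, 0.5]
opening: 0.0437
gripper_force: 0.0
```

```bash
python3 green.py; python3 mv.py .581 -.0321 .1285 -120 .527 -.281 .08 -160;  python3 - <<'E'
from geo import *
x,y=.5810,-.0321
for z,rad in((.09,.016),(.094,.016),(.116,.01)):
  a=np.linspace(0,6.28,60); p=proj("scene",np.c_[x+rad*np.cos(a),y+rad*np.sin(a),0*a+z]); print(z,p.min(0).round(1),p.max(0).round(1))
E
```

```text
[ 0.58453856 -0.03206183  0.13471413] [-179.60235515    0.25547528 -119.94054283] 0.04371949007401744 [0.02426316 0.15856816 0.47595793]
scene [196   8  18  20 163] [204.51533742  17.81595092]
scene [156  15  19  21 180] [165.65        24.78333333]
scene [114  22  20  22 199] [123.6281407  32.5879397]
scene [  0  26  11  15 104] [ 3.78846154 34.74038462]
scene [ 67  30  23  23 225] [77.94666667 40.90666667]
scene [317 244  14  15 135] [323.65185185 251.64444444]
scene [213 293  14  16 155] [219.56129032 300.84516129]
top [175 167  26   3  43] [187.11627907 167.8372093 ]
top [416 243  10  10  76] [420.65789474 247.98684211]
[24.26 -7.77  4.85  0.    0.   40.  ]
0.09 [316.6 249.9] [330.3 258.4]
0.094 [316.6 248.6] [330.3 257.1]
0.116 [319.  242.6] [327.7 247.9]
```

>>> play_rows:
  commands:
    - [[24.26,-7.77,4.85,0,0,40,0.5],[24.26,-7.77,4.85,0,0,40,0.5],[24.26,-7.77,4.85,0,0,40,0.5],[24.26,-7.77,4.85,0,0,40,0.5],[24.26,-7.77,4.85,0,0,40,0.5],[24.26,-7.77,4.85,0,0,40,0.5],[24.26,-7.77,4.85,0,0,40,0.55],[24.26,-7.77,4.85,0,0,40,0.55],[24.26,-7.77,4.85,0,0,40,0.55],[24.26,-7.77,8,0,0,40,0.55],[24.26,-7.77,10.5,0,0,40,0.55],[24.26,-7.77,11.55,0,0,40,0.55],[24.26,-7.77,11.55,0,0,40,0.55],[24.26,-7.77,11.55,0,0,40,0],[24.26,-7.77,11.55,0,0,40,0],[24.26,-7.77,11.55,0,0,40,0],[24.26,-7.77,11.55,0,0,40,0],[24.26,-7.77,11.55,0,0,40,0],[24.26,-7.77,11.55,0,0,40,0]]

```text
clock: 9.25
tool_pos: [0.5278, -0.2812, 0.0142]
orientation: [-180.0, 0.1, -160.0]
force: [-0.7, 2.8, 4.7]
opening: 0.0191
gripper_force: 30.0
```

```bash
python3 mv.py .527 -.281 .013 -160 .591 .1577 .148 -120
```

```text
[-21.02  39.04 -13.5    0.     0.   -40.  ]
```

>>> play_rows:
  commands:
    - [[0,0,-2,0,0,0,0],[0,0,-6,0,0,0,0],[0,0,-10,0,0,0,0],[0,0,-13.5,0,0,0,0],[-21.02,39.04,-13.5,0,0,-40,0],[-21.02,39.04,-13.5,0,0,-40,0],[-21.02,39.04,-13.5,0,0,-40,0],[-21.02,39.04,-13.5,0,0,-40,0],[-21.02,39.04,-13.5,0,0,-40,0],[-21.02,39.04,-13.5,0,0,-40,0],[-21.02,39.04,-13.5,0,0,-40,0],[-21.02,39.04,-13.5,0,0,-40,0],[-21.02,39.04,-13.5,0,0,-40,0],[-21.02,39.04,-13.5,0,0,-40,0],[-21.02,39.04,-13.5,0,0,-40,0],[-21.02,39.04,-13.5,0,0,-40,0],[-21.02,39.04,-13.5,0,0,-40,0],[-21.02,39.04,-13.5,0,0,-40,0]]

```text
clock: 10.75
tool_pos: [0.5908, 0.1574, 0.148]
orientation: [180.0, -0.0, -120.0]
force: [-0.8, -0.9, 0.2]
opening: 0.0189
gripper_force: 30.0
```

```bash
python3 green.py; python3 - <<'E'
from geo import *
import glob
f=cv2.imread(sorted(glob.glob("pics/scene_1*.png"))[-1])[:,:,::-1].astype(int)
r,g,b=[f[...,i] for i in range(3)]
m=(g>1.35*r)&(g>1.35*b)&(g>25)
for y in range(188,225): print(y,"".join("#" if m[y,x] else ("." if f[y,x].sum()>450 else ("o" if f[y,x].sum()<120 else " ")) for x in range(365,405)))
x,y,rep=.591,.1577,.148
z0=rep+.027
for z,rad in((z0-.026,.006),(z0-.018,.008),(z0,.016),(z0+.004,.016),(z0+.026,.01)):
  a=np.linspace(0,6.28,60); p=proj("scene",np.c_[x+rad*np.cos(a),y+rad*np.sin(a),0*a+z]); print(z,p.min(0).round(1),p.max(0).round(1))
E
```

```text
[0.5907821  0.15735783 0.14798748] [ 1.79980422e+02 -3.31913669e-02 -1.19985330e+02] 0.018893809035703178 [-0.8030417  -0.86514007  0.22276956]
scene [196   8  18  20 160] [204.54375  17.6875 ]
scene [156  15  19  21 180] [165.65        24.78333333]
scene [114  22  20  22 197] [123.68527919  32.56345178]
scene [  0  26  11  15 105] [ 3.80952381 34.76190476]
scene [ 67  30  23  23 227] [77.91189427 40.97356828]
scene [382 195  13  14  70] [387.67142857 202.31428571]
scene [317 244  14  15 129] [323.71317829 251.44186047]
top [321 220  10  10  79] [325.5443038 224.5443038]
188                                         
189                                         
190                                         
191                                         
192                    o##                  
193                     ##               ...
194 oooo                ##              ....
195 oooooooo          ####              ....
196 oooooooooooooo   #####              ....
197 oooooooooooo  ooo#####              ....
198 oooooooooooooooo #####               ...
199 ooooooooooooooooo######
[... 626 characters left out ...]
.. oooooooooooooooooo
214 ............... .. ....ooooooooooooooooo
215 ...............  ....... ooooooooooooooo
216 ................ ........ oooooooooooooo
217 ................ .......... oooooooooooo
218 ............................  oooooooooo
219 .............................      ooooo
220 ..............  ............... oo    oo
221 .............. .................        
222 ............... .................       
223 ............... ...................     
224 ................ ...................    
0.149 [385.3 205.6] [390.3 208.3]
0.157 [384.7 202.4] [391.3 206. ]
0.175 [381.8 194.3] [395.2 201.4]
0.179 [381.9 192.9] [395.4 200. ]
0.20099999999999998 [385.  186.3] [393.5 190.6]
```

>>> play_rows:
  commands:
    - [[0,0,2,0,0,0,0],[0,0,4,0,0,0,0],[0,0,5,0,0,0,0],[0,0,5.4,0,0,0,0],[0,0,5.8,0,0,0,0],[0,0,6.2,0,0,0,0],[0,0,6.6,0,0,0,0],[0,0,6.6,0,0,0,0]]

```text
clock: 11.52
tool_pos: [0.5911, 0.1575, 0.0819]
orientation: [180.0, -0.0, -120.0]
force: [-0.1, 0.3, -0.1]
opening: 0.019
gripper_force: 30.0
```

>>> play_rows:
  commands:
    - [[0,0,0.5,0,0,0,0],[0,0,1.0,0,0,0,0],[0,0,1.3,0,0,0,0],[0,0,1.5,0,0,0,0],[0,0,1.6,0,0,0,0],[0,0,1.65,0,0,0,0]]

```text
clock: 12.02
tool_pos: [0.5911, 0.1576, 0.0654]
orientation: [180.0, -0.0, -120.0]
force: [0.2, -0.7, 0.2]
opening: 0.0188
gripper_force: 30.0
```

>>> play_rows:
  commands:
    - [[0,0,0.1,0,0,0,0],[0,0,0.15,0,0,0,0],[0,0,0.2,0,0,0,0],[0,0,0.2,0,0,0,0]]

```text
clock: 12.35
tool_pos: [0.5913, 0.1577, 0.0641]
orientation: [-180.0, 0.0, -120.0]
force: [-1.2, -1.1, 4.3]
opening: 0.019
gripper_force: 30.0
```

>>> play_rows:
  commands:
    - [[0,0,0,0,0,0,0.5],[0,0,0,0,0,0,0.5],[0,0,0,0,0,0,0.5],[0,0,0,0,0,0,0.5],[0,0,-1,0,0,0,0.5],[0,0,-4,0,0,0,0.5],[0,0,-6.5,0,0,0,0.5],[0,0,-6.5,0,0,0,0.5]]

```text
clock: 13.02
tool_pos: [0.5944, 0.1587, 0.1349]
orientation: [-179.7, 0.4, -119.9]
force: [1.2, -0.2, 0.5]
opening: 0.0435
gripper_force: 0.0
```

```bash
python3 green.py; python3 mv.py .591 .1577 .1285 -120 .586 .0628 .11 -120;  python3 - <<'E'
from geo import *
x,y=.591,.1577
for z,rad in((.09,.016),(.094,.016),(.116,.01)):
  a=np.linspace(0,6.28,60); p=proj("scene",np.c_[x+rad*np.cos(a),y+rad*np.sin(a),0*a+z]); print(z,p.min(0).round(1),p.max(0).round(1))
E
```

```text
[0.59435705 0.15873969 0.13493303] [-179.68965879    0.36753961 -119.93889667] 0.043488489282802606 [ 1.24060595 -0.17200565  0.50097603]
scene [196   8  18  20 163] [204.48466258  17.79754601]
scene [156  15  19  21 179] [165.68156425  24.87150838]
scene [114  22  20  22 196] [123.69387755  32.53061224]
scene [  0  26  11  15 105] [ 3.80952381 34.76190476]
scene [ 67  30  23  23 225] [77.94666667 40.90666667]
scene [381 217  12  14 117] [386.77777778 224.11111111]
scene [317 244  14  15 130] [323.68461538 251.44615385]
top [249 217   7   8  36] [252.16666667 220.75      ]
top [321 220  10  10  80] [325.575 224.6  ]
[ 8.47 -4.31  1.85  0.    0.   -0.  ]
0.09 [379.8 223.2] [392.7 230.6]
0.094 [379.9 221.8] [392.8 229.3]
0.116 [382.8 215.9] [391.  220.5]
```

>>> play_rows:
  commands:
    - [[8.47,-4.31,0,0,0,0,0.5],[8.47,-4.31,0,0,0,0,0.5],[8.47,-4.31,0,0,0,0,0.5],[8.47,-4.31,0,0,0,0,0.5],[8.47,-4.31,0,0,0,0,0.5],[8.47,-4.31,2,0,0,0,0.5],[8.47,-4.31,4,0,0,0,0.5],[8.47,-4.31,5,0,0,0,0.5],[8.47,-4.31,5.6,0,0,0,0.5],[8.47,-4.31,6,0,0,0,0.5],[8.47,-4.31,6,0,0,0,0.5]]

```text
clock: 14.03
tool_pos: [0.586, 0.063, 0.0681]
orientation: [180.0, -0.1, -120.0]
force: [-0.1, 0.1, 0.7]
opening: 0.0437
gripper_force: 0.0
```

>>> play_rows:
  commands:
    - [[0,0,0.2,0,0,0,0],[0,0,0.2,0,0,0,0],[0,0,0.2,0,0,0,0],[0,0,0.2,0,0,0,0],[0,0,0.2,0,0,0,0],[0,0,0.2,0,0,0,0],[0,0,0.2,0,0,0,0],[0,0,0.2,0,0,0,0]]

```text
clock: 14.7
tool_pos: [0.5866, 0.0626, 0.0671]
orientation: [-180.0, 0.0, -120.0]
force: [2.1, -1.4, 1.0]
opening: 0.0117
gripper_force: 30.0
```

>>> play_rows:
  commands:
    - [[0,0,0,0,0,7,0],[0,0,0,0,0,14,0],[0,0,0,0,0,21,0],[0,0,0,0,0,28,0],[0,0,0,0,0,35,0],[0,0,0,0,0,42,0],[0,0,0,0,0,49,0],[0,0,0,0,0,56,0],[0,0,0,0,0,60,0],[0,0,0,0,0,63,0],[0,0,0,0,0,63,0],[0,0,0,0,0,63,0]]

```text
clock: 15.7
tool_pos: [0.5872, 0.0616, 0.0671]
orientation: [-179.9, 0.1, 177.0]
force: [5.5, -7.8, -0.7]
opening: 0.0117
gripper_force: 30.0
```

>>> play_rows:
  commands:
    - [[-0.13,-0.11,0,0,0,0,0],[-0.13,-0.11,0,0,0,0,0],[-0.13,-0.11,0,0,0,0,0.4],[-0.13,-0.11,0,0,0,0,0.4],[-0.13,-0.11,0,0,0,0,0.4],[-0.13,-0.11,0,0,0,0,0.4],[-0.13,-0.11,-3,0,0,0,0.4],[-0.13,-0.11,-7,0,0,0,0.4],[4,-0.11,-9,0,0,0,0.4],[8,-0.11,-9,0,0,0,0.4],[12,-0.11,-9,0,0,0,0.4],[12,-0.11,-9,0,0,0,0.4]]

```text
clock: 16.7
tool_pos: [0.4597, 0.0668, 0.1567]
orientation: [179.9, -0.1, 177.0]
force: [-0.9, 1.0, -1.2]
opening: 0.0353
gripper_force: 0.0
```

```bash
python3 - <<'E'
from plant import *
import cv2,numpy as np
a=snapshot("scene")["frame"][:,:,::-1]; b=snapshot("top")["frame"][:,:,::-1]
c=lambda i,x,y,w,h,k:cv2.resize(i[y:y+h,x:x+w],None,fx=k,fy=k,interpolation=cv2.INTER_CUBIC)
cv2.imwrite("pics/f1.png",np.vstack([c(a,290,205,130,50,6),c(b,230,188,130,50,6)]))
E
```

```text
(no output)
```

View pics/f1.png

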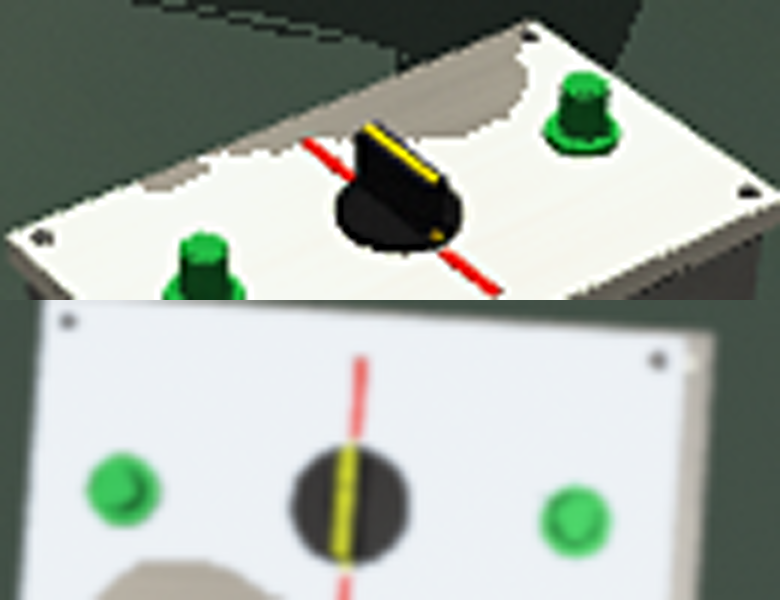

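The slot lies in line with the red marks: top slot runs (350,447)–(341,562) and the red line (361,360)–(344,590). Both green plugs sit with their flanges on the panel. Next I'll push with the shut fingers on the wing top.

>>> play_rows:
  commands:
    - [[-4,0,0,0,0,0,0],[-8,0,0,0,0,0,0],[-12.1,0,0,0,0,0,0],[-12.1,0,0,0,0,0,0],[-12.1,0,2.5,0,0,0,0],[-12.1,0,4.5,0,0,0,0],[-12.1,0,5.65,0,0,0,0],[-12.1,0,5.65,0,0,0,0],[-12.1,0,5.65,0,0,0,0]]

```text
clock: 17.55
tool_pos: [0.5873, 0.0613, 0.0998]
orientation: [-179.9, -0.1, 177.0]
force: [0.6, -0.8, 0.4]
opening: 0.0002
gripper_force: 0.0
```

>>> play_rows:
  commands:
    - [[0,0,0.2,0,0,0,0],[0,0,0.4,0,0,0,0],[0,0,0.6,0,0,0,0],[0,0,0.8,0,0,0,0],[0,0,1.0,0,0,0,0],[0,0,1.2,0,0,0,0],[0,0,1.2,0,0,0,0]]

```text
clock: 18.13
tool_pos: [0.5868, 0.0615, 0.0878]
orientation: [-180.0, -0.0, 177.0]
force: [-0.9, -0.2, -1.0]
opening: 0.0004
gripper_force: 0.0
```

>>> play_rows:
  commands:
    - [[0,0,0.15,0,0,0,0],[0,0,0.3,0,0,0,0],[0,0,0.45,0,0,0,0],[0,0,0.6,0,0,0,0],[0,0,0.6,0,0,0,0]]

```text
clock: 18.55
tool_pos: [0.5873, 0.0616, 0.0826]
orientation: [-180.0, 0.0, 177.0]
force: [-2.1, -0.0, 6.7]
opening: 0.0004
gripper_force: 3.2
```

>>> play_rows:
  commands:
    - [[0,0,0.1,0,0,0,0],[0,0,0.2,0,0,0,0],[0,0,0.3,0,0,0,0],[0,0,0.3,0,0,0,0]]

```text
clock: 18.88
tool_pos: [0.5873, 0.0615, 0.08]
orientation: [-180.0, 0.0, 177.0]
force: [-2.6, 0.9, 9.2]
opening: 0.0006
gripper_force: 4.7
```

>>> play_rows:
  commands:
    - [[0,0,0.1,0,0,0,0],[0,0,0.2,0,0,0,0],[0,0,0.3,0,0,0,0],[0,0,0.3,0,0,0,0]]

```text
clock: 19.22
tool_pos: [0.5875, 0.0616, 0.0787]
orientation: [-180.0, 0.1, 177.0]
force: [-8.2, 0.6, 20.3]
opening: 0.0005
gripper_force: 9.8
```

```bash
python3 green.py | grep -v "scene \[.* [0-9]* *\(8\|15\|22\|26\|30\) "; python3 - <<'E'
from plant import *
import cv2,numpy as np
a=snapshot("scene")["frame"][:,:,::-1]
cv2.imwrite("pics/end.png",cv2.resize(a[185:315,170:430],None,fx=3,fy=3,interpolation=cv2.INTER_CUBIC))
E
```

```text
[0.58750697 0.06156337 0.07869156] [-1.79997202e+02  9.93423313e-02  1.77048053e+02] 0.0004891915485839835 [-8.24729626  0.59111834 20.29659975]
scene [381 219  12  14 116] [386.74137931 226.20689655]
top [175 167  25   3  38] [186.92105263 167.84210526]
top [326 220   5  10  37] [327.7027027  224.81081081]
```

View pics/end.png

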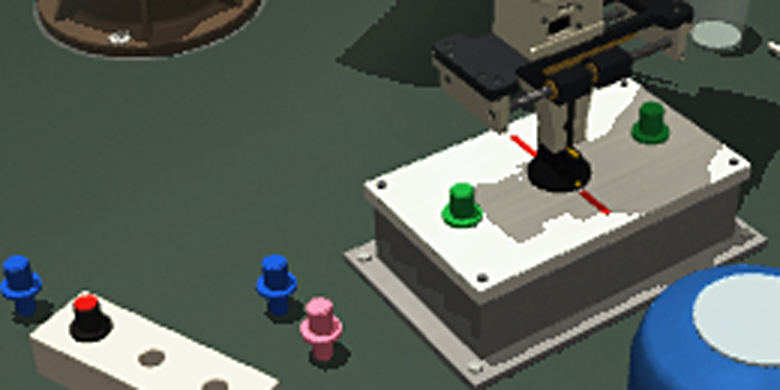

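The panel is down: plug blob moved 2.1 px, about 6 mm, with a 20 N push. The spare and the look-alikes look undisturbed.

```bash
python3 -c "
from plant import *
print(close_job())"
```

```text
the job is handed in; nothing more can be done
None
```

The job is handed in: both green plugs are seated in the ports, the fastener's slot is in line with the red marks, and the gripper is holding the panel fully down at about 20 N; I did not touch the spare plug or anything else on the bench.

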